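# Unlatch the test chamber and hold its sprung lid at the set mark

## Robot

A 7-joint arm with a two-finger parallel gripper is mounted at the origin on a cart in front of the work surface, level with it; the furniture and walls round the work are solid. World frame = base frame: x ahead of the robot, y to its left, z up, the work surface at z = 0. Lengths are in m, angles in rad, forces in N, time in s.
With the tool pointing down it reaches from about 0.425 to 0.925 m from the base axis. Payload 6.8 kg.
Tool frame: the origin (TCP) lies at the very end of the fingers, on their centre line; the grasp point (between the pads) lies 19 mm behind it; z points along the fingers, y is the line along which they close (so a half turn about z gives the same grasp; the last joint's range is limited). The gripper opens to 85 mm and grips with 20 to 120 N. Pads are 22 mm wide; open, the fingers measure 114 mm over their backs; the gripper's body (76 mm by 85 mm) begins 54 mm behind the grasp point. The pads swing forward as they close: fully open they stand 13 mm farther back than shut.
Start: joints at [-0.108, 0.477, 0.022, 1.555, -0.011, 1.109, -0.083], TCP at [0.675, 0, 0.231] pointing down, gripper open.
Joint ranges: [-2.96, 2.96], [-0.34, 2.1], [-1.41, 1.46], [0.24, 2.44], [-1.37, 4.51], [0.17, 1.92], [-2.96, 2.96]. Speed limits (rad/s): [2.39, 2.39, 3.14, 3.14, 3.14, 3.14, 3.14].

## Interface

Orientations are given as a unit quaternion [w, x, y, z].
In Python, from station import bot gives the robot as it stands.
- The arm moves only by the tool jog_arm, never from a script. Its argument "motion" is a list of rows, each a list of 7 numbers: the turn, a rotation vector about the tool's x, y, z in rad, then the shift along the tool's x, y, z in mm, then the finger opening in mm, from 0 to 85.4. A call has 1 to 10 rows; each row is the pose to reach, as a shift and turn from the pose commanded when the call began, along the tool's axes at that moment; what a row does not reach only later rows make up. A row lasts 1/8 s, in which the tool goes at most 62.5 mm and 10.7 degrees, less where a joint would pass 70% of its speed; a pose out of reach is approached as far as the arm can. A call with a gripper value outside its range is refused whole. The fingers move at their own pace and stop on an object; "grip_force" is the grip in N (left out, the last holds). Time passes only in rows, so rows that repeat a pose let the fingers close. It gives the time, the measured TCP pose, the force, the opening and the grip force at its end, in the units of the state.
- bot.get_obs(): the state, without advancing time (a new reading comes with each control period).
- bot.read_camera(name): name is "scene" or "side" or "wrist"; returns a dict with "pixels" (400x640x3 uint8, red, green, blue), "camera_matrix" (3x3 intrinsics, pixels), "T" (4x4, takes a point from camera to world coordinates); the wrist camera has in their place "tool_from_camera" (4x4, takes a point from camera to tool coordinates, whose origin is the TCP and whose axes are the flange's). Camera axes: x right, y down, z forward; pixel columns grow to the right and rows downward; lengths in m; the calibration is good to about 2 mm. A picture is of the moment at which its call begins: read the wrist's pose just before it. There is no depth.
- bot.hand_in(): hands the job in; it is judged then, once.
Trained networks look in a picture, given as the dict that the camera call returned (one of the last four; its "shot" number tells which), for a name from the list of things; names that differ only in an ending like _2 or _b are one class to them, and where a whole thing is asked for, a point or a joint stands for the part that bears it (a point fixed in the world has none). Each returns a list of dicts, best first, with "score" (0 to 1); they miss things now and then, are a little off and sometimes report something else, mostly with a low value. They report only what shows in the picture. A call takes as long as a camera call.
- bot.spot_in(thing, picture): "xy" ([column, row] in pixels, amid what is visible of it).
- bot.tip_of(thing, picture): "xy" ([column, row] in pixels: a listed point, or the origin of a listed thing).
The state is a dict: "t": time; "q": joint angles; "joint_vel": joint speeds; "joint_torque": joint torques, N m; "eef_pos": TCP position; "tool_rot": TCP orientation; "contact_force": force on the tool from outside, world axes, zero at the start; "torque": the same for the moment, N m; "gripper_width": opening from 0.0 (shut) to 1.0 (fully open); "grasp_force": force on a finger pad.
Only numpy, scipy, OpenCV 4.12 (cv2) and the standard library are available. Lean on these libraries where they do the work, as an engineer would, in place of code of your own. Each camera call takes 0.05 s, during which the arm holds its last target. There are 200 camera calls.

## Task

Press the release lever of the small test chamber down until it clicks and stays down by itself, and let go of it. Then lift the sprung lid by its handle until the needle points at the clamped set mark on the scale, without swinging it well past the mark, and finish while still holding the lid steady there: do not let go, it would spring shut. Leave the set mark and the things round the chamber where they are.

Things in the scene. Friction and masses are not known exactly. Their poses are not given: they have to be found in the camera images.
- chamber: The test chamber: a low white box (146 x 130 mm, walls up to 68 mm) on a grey base plate, fixed to the worktop, with a grey hinged lid. Origin: centre of its underside on the worktop. Its x axis points away from the side that carries the white quadrant scale (that side looks to the robot, plus or minus some yaw); its y axis points from the lever side to the hinge side; z up. The worktop is z = 0.
- lid (a joint): Angle of the lid in rad: 0 shut, growing as the free edge (chamber -y side) rises, to 1.3. A spring pulls it shut all the time: together with its weight about 5 N at the handle when just open, about 9 N at 0.8 rad. Until the lever is down its hook holds the lid's lip (about 0.02 rad of play).
- lid_hinge (a point): Middle of the lid's hinge line, which runs along chamber x at chamber y = +65 mm, z = 72 mm.
- lid_handle (a point): Middle of the lid handle: a plain round steel bar, 10 mm thick, along chamber x, 72 mm clear between its two posts, axis 40 mm above the lid's top face. With the lid shut it lies at chamber (0, -30, 120) mm, that is 95 mm from the hinge line toward chamber -y and 48 mm above it; it turns with the lid (106 mm from the hinge line). Its axes turn with the lid: x along the bar, z square to the lid.
- needle_tip (a point): Outer end of the black needle that turns with the lid over the front of the scale, 78 mm from the hinge line. With the lid shut the needle lies level, pointing to chamber -y. Its axes turn with the lid.
- mark (a joint): Angle in rad of the set mark, measured as the lid's angle is: the lid is at the mark when joint lid equals joint mark. Differs from run to run, 0.40 to 0.80. Held by its clamp; it is not to be moved.
- mark_tip (a point): Inner point of the set mark: a small steel clamp with a black pointer on the outer rim of the scale; this point lies 92 mm from the hinge line, at the same chamber x as the needle. Its axes turn with the mark as the needle's do with the lid.
- lever (a joint): Angle of the release lever in rad: 0 up (hook over the lid's lip), grows as the paddle is pressed down. It springs back if let go before about 0.27; past that it snaps behind a small sprung catch (beside the arm, on a post) and stays at about 0.39 by itself (hard stop at 0.46). About 8 N at the paddle are needed.
- lever_pad (a point): Middle of the top face of the lever's white ribbed paddle (34 mm along chamber x by 28 mm), which sticks out on the chamber's -y side, 76 mm from the lever's pivot in chamber y. The pivot runs along chamber x at chamber y = -72 mm, z = 50 mm. Lever up, the point lies at chamber (0, -148, 68) mm; in the detent about 31 mm lower, at chamber (0, -149, 37) mm.
- disc_brass: Round brass reference disc, 32 mm wide, 11 mm high, lying in front of the chamber. Bystander. Origin at its underside.
- marker_black: Marker pen, 131 mm long, 17 mm thick, lying right of the chamber. Bystander. Origin at its underside.
- eraser: Eraser, 34 x 21 x 13 mm, lying behind the chamber. Bystander. Origin at its underside.
- usb_stick: USB stick, 51 x 17 x 9 mm, lying right of the chamber. Bystander. Origin at its underside.

How it is judged:
By the outcome, as a careful person would: the job done as asked, in the order asked, and still so for the second after the job is handed in, while the arm keeps its last pose, push and grip.
It also fails if it takes over 43 s, if anything falls off the work surface, if the arm or the gripper's body presses on something with over 40 N, if the wrist force passes 120 N, or if a joint passes its speed limit or range.

## Working session

There is one attempt and no reset: what is moved stays moved. The work goes in short steps, Python scripts to look and compute and a tool call to move; the robot and the scene stay as the last step left them, time stands still between calls to the robot, and variables do not carry over. Pictures are saved under pics/ and viewed, at most 10 in all, crops included, and the job is handed in when it is done.

Besides the shell and the picture viewer there is one more tool, called after "Emit:" as name(argument=value, ...) on one line, values as JSON. jog_arm: Moves the arm, as the interface text tells. Its arguments: {"type":"object","properties":{"motion":{"type":"array"},"grip_force":{"type":"number"}},"required":["motion"]}

```bash
mkdir -p pics; ls; cat > h.py <<'E'
import numpy as np,cv2
from station import bot
from scipy.optimize import least_squares
from scipy.spatial.transform import Rotation as R
def shot(n,save=None):
    p=bot.read_camera(n)
    if save: cv2.imwrite('pics/'+save,p['pixels'][:,:,::-1])
    return p
def camT(p,o=None):
    if 'T' in p: return np.array(p['T'])
    M=np.eye(4); q=o['tool_rot']; M[:3,:3]=R.from_quat([q[1],q[2],q[3],q[0]]).as_matrix(); M[:3,3]=o['eef_pos']
    return M@np.array(p['tool_from_camera'])
def proj(X,K,T):
    c=(np.atleast_2d(X)-T[:3,3])@T[:3,:3]; u=c@np.array(K).T
    return u[:,:2]/u[:,2:]
E
python3 - <<'E'
from h import *
o=bot.get_obs(); print({k:np.round(v,3).tolist() for k,v in o.items()})
for n in ['scene','side','wrist']:
    p=shot(n,n+'0.png')
    print(n,np.round(camT(p,o),3).tolist(),np.array(p['camera_matrix'])[0].tolist())
    for t in ['lid_hinge','lid_handle','needle_tip','mark_tip','lever_pad','chamber','disc_brass','marker_black','eraser','usb_stick']:
        print(t,[(np.round(d['xy']).tolist(),round(d['score'],2)) for d in bot.tip_of(t,p)[:2]])
E
```

```text
pics
{'t': 0.0, 'q': [-0.108, 0.478, 0.022, 1.556, -0.011, 1.109, -0.083], 'joint_vel': [0.0, 0.0, 0.002, -0.001, 0.0, -0.0, 0.001], 'joint_torque': [-0.001, -59.644, 1.608, -28.119, 0.012, 0.009, 0.0], 'eef_pos': [0.674, 0.0, 0.23], 'tool_rot': [-0.001, 0.707, 0.707, -0.001], 'contact_force': [-0.548, -0.819, -0.007], 'torque': [0.001, 0.008, -0.011], 'grasp_force': 0.0, 'gripper_width': 1.001}
scene [[0.825, -0.297, 0.482, -0.031], [-0.565, -0.462, 0.683, -0.902], [0.02, -0.836, -0.549, 0.775], [0.0, 0.0, 0.0, 1.0]] [499.2519399744156, 0.0, 316.9683612259188]
lid_hinge [([288.0, 177.0], 0.77), ([249.0, 221.0], 0.45)]
lid_handle [([301.0, 176.0], 0.87)]
needle_tip [([267.0, 198.0], 0.59)]
mark_tip [([266.0, 173.0], 0.47)]
lever_pad [([322.0, 218.0], 0.83)]
chamber [([297.0, 208.0], 0.97)]
disc_brass [([251.0, 224.0], 0.42)]
marker_black [([304.0, 318.0], 0.74)]
eraser [([337.0, 204.0], 0.64)]
usb_stick [([377.0, 298.0], 0.56)]
side [[-0.999, 0.009, -0.033, 0.579], [0.032, 0.593, -0.804, 0.757], [0.012, -0.805, -0.593, 0.71], [0.0, 0.0, 0.0, 1.0]] [419.36645087710804, 0.0, 328.852871
[... 247 characters left out ...]
_brass [([371.0, 278.0], 0.49)]
marker_black [([384.0, 189.0], 0.72), ([316.0, 216.0], 0.16)]
eraser [([268.0, 267.0], 0.7), ([312.0, 273.0], 0.69)]
usb_stick [([326.0, 182.0], 0.4)]
wrist [[1.0, 0.001, -0.001, 0.676], [0.001, -0.959, -0.284, 0.073], [-0.002, 0.284, -0.959, 0.372], [0.0, 0.0, 0.0, 1.0]] [343.14271817888107, 0.0, 315.43498009749777]
lid_hinge [([202.0, 15.0], 0.97), ([102.0, 109.0], 0.17)]
lid_handle [([188.0, 141.0], 0.87)]
needle_tip [([100.0, 109.0], 0.61)]
mark_tip [([41.0, 92.0], 0.77), ([190.0, 142.0], 0.22)]
lever_pad [([211.0, 259.0], 0.65)]
chamber [([229.0, 102.0], 0.82)]
disc_brass [([101.0, 85.0], 0.98)]
marker_black []
eraser [([337.0, 135.0], 0.76)]
usb_stick []
```

```bash
cat > fit.py <<'E'
from h import *
# fit chamber pose, needle x, mark angle
def model(v,t):
    x,y,a,nx,m=v
    L={'lid_hinge':(0,.065,.072),'lid_handle':(0,-.03,.12),'needle_tip':(nx,.065-.078,.072),'lever_pad':(0,-.148,.068),'chamber':(0,0,0),
       'mark_tip':(nx,.065-.092*np.cos(m),.072+.092*np.sin(m))}[t]
    c,s=np.cos(a),np.sin(a)
    return np.array([x+c*L[0]-s*L[1],y+s*L[0]+c*L[1],L[2]])
E
python3 - <<'E'
from fit import *
ob=[]
o=bot.get_obs()
for n in ['scene','side','wrist']:
    p=bot.read_camera(n); T=camT(p,o); K=np.array(p['camera_matrix'])
    for t in ['lid_hinge','lid_handle','needle_tip','mark_tip','lever_pad','chamber']:
        d=bot.tip_of(t,p)
        if d and d[0]['score']>.3: ob.append((n,t,np.array(d[0]['xy']),K,T,d[0]['score']))
f=lambda v:np.concatenate([(proj(model(v,t),K,T)[0]-xy)*s for n,t,xy,K,T,s in ob])
r=least_squares(f,[.6,.05,0,-.08,.6],loss='soft_l1',f_scale=2)
print(np.round(r.x,4),r.cost)
for n,t,xy,K,T,s in ob: print(n,t,np.round(proj(model(r.x,t),K,T)[0]-xy,1),s)
for t in ['lid_handle','lever_pad','mark_tip','needle_tip','lid_hinge']: print(t,np.round(model(r.x,t),4))
a=cv2.imread('pics/wrist0.png');b=cv2.imread('pics/scene0.png')
cv2.imwrite('pics/c0.png',np.hstack([cv2.resize(a[:300,:400],(400,300)),cv2.resize(b[120:340,200:420],(300,300))]))
E
```

```text
[ 0.5854  0.0718 -0.0673 -0.0872  0.7988] 28.542335622202163
scene lid_hinge [-0.4  1.4] 0.6
scene lid_handle [ 2.5 -0.6] 0.86
scene needle_tip [1.2 0.4] 0.71
scene mark_tip [ 3.4 -2. ] 0.52
scene lever_pad [1.  1.5] 0.7
scene chamber [1.9 2.2] 0.61
side lid_hinge [-1.7 -0.2] 0.84
side lid_handle [-1.3  0.6] 0.72
side needle_tip [-3.5  1.6] 0.61
side mark_tip [-4.   0.5] 0.6
side lever_pad [-2.2 -1.4] 0.73
wrist lid_hinge [ 0.5 -3.1] 0.67
wrist lid_handle [1.1 0.6] 0.6
wrist needle_tip [-1.6  4. ] 0.64
wrist mark_tip [-0.6  0.6] 0.88
wrist lever_pad [-2.6 -4.5] 0.89
wrist chamber [-2.9  0.3] 0.68
lid_handle [0.5834 0.0419 0.12  ]
lever_pad [ 0.5754 -0.0759  0.068 ]
mark_tip [0.4985 0.0785 0.1379]
needle_tip [0.4976 0.0647 0.072 ]
lid_hinge [0.5898 0.1367 0.072 ]
```

View pics/c0.png

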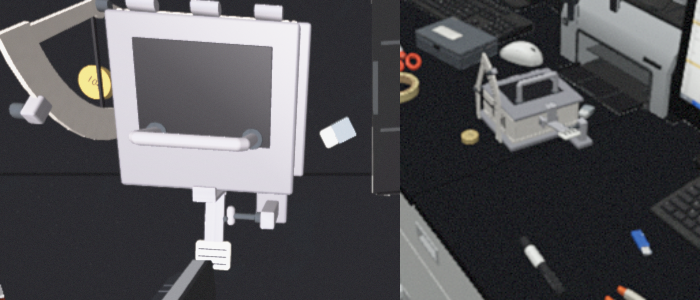

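Emit:
jog_arm(motion=[[0,0,-0.18,-9,-11,5,0],[0,0,-0.36,-18,-23,15,0],[0,0,-0.54,-28,-36,30,0],[0,0,-0.72,-38,-48,50,0],[0,0,-0.9,-48,-61,70,0],[0,0,-1.08,-58,-74,90,0],[0,0,-1.26,-68,-87,110,0],[0,0,-1.44,-78,-99,125,0],[0,0,-1.503,-78,-99,130,0],[0,0,-1.503,-78,-99,130,0]])

```text
t: 3.95
eef_pos: [0.5758, -0.0783, 0.101]
tool_rot: [-0.0, 0.035, 0.999, 0.0]
contact_force: [0.6, 0.2, -0.3]
gripper_width: 0.001
grasp_force: 0.0
```

```bash
python3 - <<'E'
from fit import *
o=bot.get_obs(); print(np.round(o['eef_pos'],4),np.round(o['tool_rot'],3),o['contact_force'],o['gripper_width'])
a=[]
for n in ['scene','side','wrist']:
    o=bot.get_obs();p=bot.read_camera(n);a.append(p['pixels'][:,:,::-1]); T=camT(p,o);K=p['camera_matrix']
    for t in ['lever_pad','mark_tip','needle_tip','lid_handle']:
        print(n,t,np.round(proj(model([.5854,.0718,-.0673,-.0872,.7988],t),K,T)[0]),[(np.round(d['xy']).tolist(),round(d['score'],2)) for d in bot.tip_of(t,p)[:1]])
    print(n,'tcp',proj(o['eef_pos'],K,T))
cv2.imwrite('pics/c1.png',np.hstack([cv2.resize(a[0][140:260,220:380],(400,300)),cv2.resize(a[1][150:330,210:450],(400,300))]))
cv2.imwrite('pics/w1.png',a[2])
E
```

```text
[ 0.5758 -0.0783  0.101 ] [-0.     0.035  0.999  0.   ] [ 0.58473823  0.18278428 -0.2979837 ] 0.0011954965310307063
scene lever_pad [325. 217.] [([322.0, 217.0], 0.82)]
scene mark_tip [266. 175.] [([265.0, 175.0], 0.49)]
scene needle_tip [269. 199.] [([268.0, 200.0], 0.62)]
scene lid_handle [302. 178.] [([302.0, 176.0], 0.91)]
scene tcp [[325.72198357 206.2825771 ]]
side lever_pad [316. 213.] [([316.0, 213.0], 0.57)]
side mark_tip [353. 231.] [([357.0, 230.0], 0.59)]
side needle_tip [352. 250.] [([357.0, 253.0], 0.97)]
side lid_handle [313. 227.] [([316.0, 228.0], 0.61)]
side tcp [[315.74648882 201.92741945]]
wrist lever_pad [319. 233.] [([322.0, 234.0], 0.64)]
wrist mark_tip [855.  36.] []
wrist needle_tip [610.  61.] []
wrist lid_handle [613. 282.] [([618.0, 279.0], 0.57)]
wrist tcp [[314.87177684 262.57908634]]
```

View pics/c1.png

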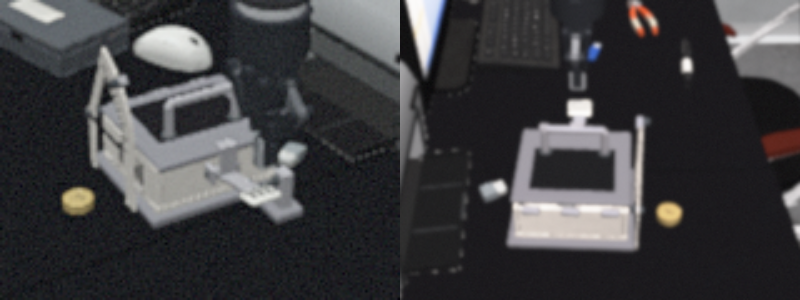

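View pics/w1.png

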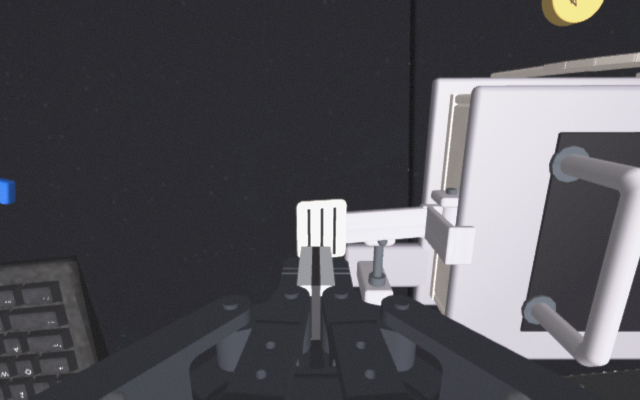

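Emit:
jog_arm(motion=[[0,0,0,2,1,12,0],[0,0,0,2,1,24,0],[0,0,0,2,1,32,0],[0,0,0,2,1,38,0],[0,0,0,2,1,44,0],[0,0,0,2,1,50,0],[0,0,0,2,1,56,0],[0,0,0,2,1,58,0]])

```text
t: 5.7
eef_pos: [0.574, -0.0767, 0.0428]
tool_rot: [-0.0, 0.034, 0.999, 0.0]
contact_force: [-0.3, 0.3, 0.1]
gripper_width: 0.002
grasp_force: 0.0
```

```bash
python3 - <<'E'
from fit import *
a=[]
for n in ['scene','wrist']:
    o=bot.get_obs();p=bot.read_camera(n);a.append(p['pixels'][:,:,::-1]); T=camT(p,o);K=p['camera_matrix']
    print(n,[(np.round(d['xy']).tolist(),round(d['score'],2)) for d in bot.tip_of('lever_pad',p)[:1]])
    print(proj(model([.5854,.0718,-.0673,-.0872,.7988],'lever_pad')-[[0,0,0],[0,0,.031]],K,T))
cv2.imwrite('pics/c2.png',np.hstack([cv2.resize(a[0][170:260,270:390],(400,300)),cv2.resize(a[1][120:300,220:460],(400,300))]))
E
```

```text
scene [([323.0, 228.0], 0.51)]
[[324.66968373 216.9274984 ]
 [324.32075028 227.02242807]]
wrist []
[[316.93022724 295.54254779]
 [316.59591956 259.53262347]]
```

View pics/c2.png

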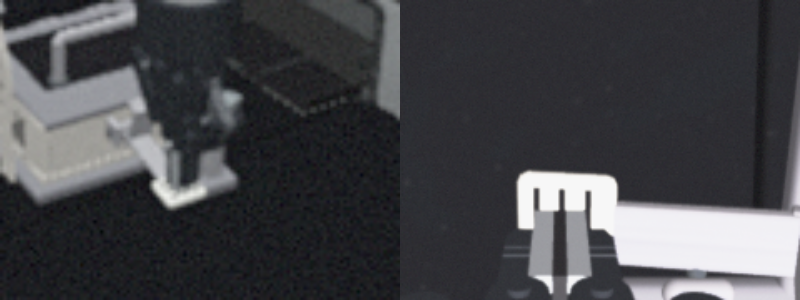

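Emit:
jog_arm(motion=[[0,0,0,0,0,4,0],[0,0,0,0,0,6,0]])

```text
t: 6.15
eef_pos: [0.5744, -0.0766, 0.0372]
tool_rot: [0.0, 0.034, 0.999, 0.0]
contact_force: [0.2, 0.9, 1.0]
gripper_width: -0.006
grasp_force: 0.6
```

Emit:
jog_arm(motion=[[0,0,0,0,0,-20,0],[0,0,0,0,0,-60,0],[0,0,0,0,0,-110,0],[0,0,0,0,20,-140,45],[0,0,0,-1,60,-140,45],[0,0,0,-1,100,-140,45],[0,0,0,-1,119,-140,45],[0,0,0,-1,119,-140,45],[0,0,0,-1,119,-140,45]])

```text
t: 7.28
eef_pos: [0.5831, 0.0396, 0.1773]
tool_rot: [-0.0, 0.035, 0.999, -0.001]
contact_force: [-0.1, 0.0, -0.7]
gripper_width: 0.53
grasp_force: 0.0
```

```bash
python3 - <<'E'
from fit import *
v=[.5854,.0718,-.0673,-.0872,.7988]
a=[];ob=[]
o=bot.get_obs();print(o['eef_pos'],o['contact_force'])
for n in ['scene','side','wrist']:
    o=bot.get_obs();p=bot.read_camera(n);a.append(p['pixels'][:,:,::-1]); T=camT(p,o);K=p['camera_matrix']
    for t in ['lever_pad','mark_tip','needle_tip','lid_handle','lid_hinge']:
        d=bot.tip_of(t,p)[:1]
        off=np.array([0,0,.031 if t=='lever_pad' else 0])
        print(n,t,np.round(proj(model(v,t)-off,K,T)[0]),[(np.round(e['xy']).tolist(),round(e['score'],2)) for e in d])
cv2.imwrite('pics/w3.png',a[2])
cv2.imwrite('pics/c3.png',np.hstack([cv2.resize(a[0][140:260,220:380],(400,300)),cv2.resize(a[1][180:300,260:420],(400,300))]))
E
```

```text
[0.58312158 0.03955961 0.1772967 ] [-0.13146394  0.02351149 -0.72278693]
scene lever_pad [324. 227.] [([325.0, 224.0], 0.55)]
scene mark_tip [266. 175.] [([261.0, 177.0], 0.62)]
scene needle_tip [269. 199.] [([266.0, 201.0], 0.76)]
scene lid_handle [302. 178.] [([302.0, 176.0], 0.82)]
scene lid_hinge [285. 178.] [([286.0, 178.0], 0.62)]
side lever_pad [316. 223.] [([319.0, 226.0], 0.55)]
side mark_tip [353. 231.] [([327.0, 179.0], 0.6)]
side needle_tip [352. 250.] [([357.0, 251.0], 0.91)]
side lid_handle [313. 227.] [([316.0, 225.0], 0.96)]
side lid_hinge [310. 274.] [([312.0, 274.0], 0.73)]
wrist lever_pad [176. 187.] [([177.0, 188.0], 0.61)]
wrist mark_tip [378.  66.] [([380.0, 61.0], 0.97)]
wrist needle_tip [340.  75.] []
wrist lid_handle [315. 220.] [([321.0, 221.0], 0.88)]
wrist lid_hinge [442. 199.] [([440.0, 200.0], 0.96)]
```

View pics/w3.png

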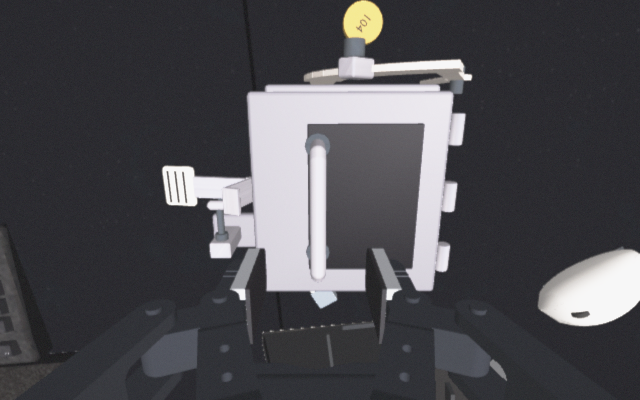

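View pics/c3.png

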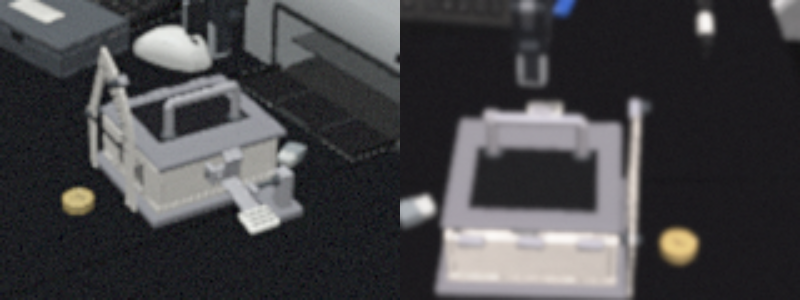

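Emit:
jog_arm(motion=[[0,0,0,0,3,20,45],[0,0,0,0,3,45,45],[0,0,0,0,3,65,45],[0,0,0,0,3,76,45],[0,0,0,0,3,76,45],[0,0,0,0,3,76,5],[0,0,0,0,3,76,5],[0,0,0,0,3,76,5],[0,0,0,0,3,76,5],[0,0,0,0,3,76,5]], grip_force=50)

```text
t: 9.43
eef_pos: [0.5839, 0.0431, 0.1022]
tool_rot: [0.001, 0.035, 0.999, -0.001]
contact_force: [-0.7, -5.1, 5.6]
gripper_width: 0.096
grasp_force: 48.9
```

Emit:
jog_arm(motion=[[0,0,0,0,2.5,-4.7,5],[0,0,0,0,5.3,-9.2,5],[0,0,0,0,11.4,-17.9,5],[0,0,0,0,18.4,-25.9,5],[0,0,0,0,26.2,-33.2,5],[0,0,0,0,34.6,-39.7,5],[0,0,0,0,39,-42.6,5],[0,0,0,0,43.7,-45.3,5],[0,0,0,0,43.7,-45.3,5],[0,0,0,0,43.7,-45.3,5]])

```text
t: 10.68
eef_pos: [0.5863, 0.0819, 0.1469]
tool_rot: [-0.0, 0.036, 0.999, -0.004]
contact_force: [-1.3, -14.2, 6.0]
gripper_width: 0.096
grasp_force: 49.0
```

```bash
cat > look.py <<'E'
from fit import *
import sys
k=sys.argv[1]
a=[];ob=[]
o=bot.get_obs();print(o['eef_pos'],o['contact_force'])
x,y,al=.5854,.0718,-.0673
g=np.array(o['eef_pos'])-[x,y,0]; cy=-np.sin(al)*g[0]+np.cos(al)*g[1]
print('theta from tcp',np.arctan2(g[2]+.019-.072,.065-cy)-np.arctan2(48,95))
for n in ['scene','side','wrist']:
    o=bot.get_obs();p=bot.read_camera(n);a.append(p['pixels'][:,:,::-1]); T=camT(p,o);K=p['camera_matrix']
    for t in ['mark_tip','needle_tip','lid_hinge']:
        d=bot.tip_of(t,p)[:1]
        if not d or d[0]['score']<.4: continue
        ob.append((n,t,np.array(d[0]['xy']),K,T,d[0]['score']))
def model2(v,t):
    x,y,a,nx,m,th=v
    L={'lid_hinge':(0,.065,.072),'needle_tip':(nx,.065-.078*np.cos(th),.072+.078*np.sin(th)),'mark_tip':(nx,.065-.092*np.cos(m),.072+.092*np.sin(m))}[t]
    c,s=np.cos(a),np.sin(a)
    return np.array([x+c*L[0]-s*L[1],y+s*L[0]+c*L[1],L[2]])
pr=np.array([x,y,al,-.0872])
f=lambda v:np.concatenate([(v[:4]-pr)/[.001,.001,.007,.002]]+[(proj(model2(v,t),K,T)[0]-xy)*s/1.5 for n,t,xy,K,T,s in ob])
r=least_squares(f,[*pr,.75,.6],loss='soft_l1')
print(np.round(r.x,4),r.cost)
for n,t,xy,K,T,s in ob: print(n,t,np.round(xy),np.round(proj(model2(r.x,t),K,T)[0]-xy,1),round(s,2))
cv2.imwrite(f'pics/v{k}.png',np.hstack([cv2.resize(a[0][140:230,230:350],(400,300),interpolation=cv2.INTER_CUBIC),cv2.resize(a[2][:150,300:500],(400,300))]))
E
python3 look.py 4
```

```text
[0.58633379 0.08186262 0.14687151] [ -1.26470107 -14.24052324   5.99871423]
theta from tcp 0.5737686833362841
[ 0.5856  0.0712 -0.0644 -0.0864  0.3595  0.6067] 111.53227789070642
scene mark_tip [263. 174.] [ 7.8 15.5] 0.44
scene needle_tip [263. 182.] [3.9 0.1] 0.63
scene lid_hinge [284. 179.] [ 1.7 -0.7] 0.77
side mark_tip [356. 229.] [-4.   7.2] 0.45
side needle_tip [359. 243.] [-7.  -4.4] 0.82
side lid_hinge [313. 274.] [-2.5 -0.1] 0.78
wrist mark_tip [112. 200.] [ 139.2 -132. ] 0.55
wrist lid_hinge [398. 212.] [ 0.1 -0.9] 0.79
```

View pics/v4.png

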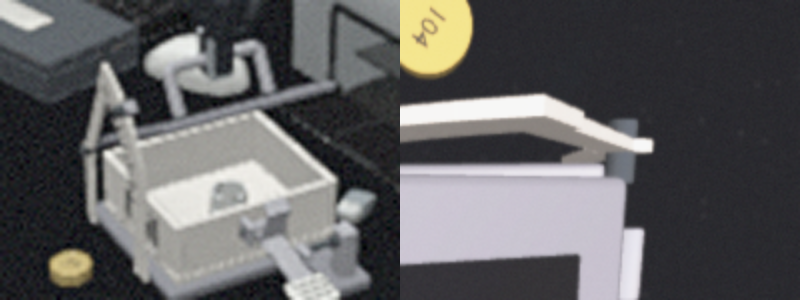

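```bash
cat > big.py <<'E'
from fit import *
import sys
b=[]
for n in ['wrist','scene','side']:
    o=bot.get_obs();p=bot.read_camera(n);a=p['pixels'][:,:,::-1];cv2.imwrite(f'pics/raw_{sys.argv[1]}_{n}.png',a);b.append(255*(a/255.)**.5)
    for t in ['mark_tip','needle_tip','lid_hinge']: print(n,t,[(np.round(e['xy'],1).tolist(),round(e['score'],2)) for e in bot.tip_of(t,p)[:3]])
    print(o['eef_pos'],o['tool_rot'])
w=cv2.resize(b[0][0:150,150:550],(800,300))
s=cv2.resize(b[1][150:210,225:305],(400,300),interpolation=cv2.INTER_CUBIC)
d=cv2.resize(b[2][215:275,315:395],(400,300),interpolation=cv2.INTER_CUBIC)
cv2.imwrite(f'pics/b{sys.argv[1]}.png',np.vstack([w,np.hstack([s,d])]))
E
python3 big.py 5
```

```text
wrist mark_tip [([111.7, 196.7], 0.68), ([292.3, 55.5], 0.67)]
wrist needle_tip []
wrist lid_hinge [([400.9, 211.1], 0.72)]
[0.58632311 0.08174749 0.14685091] [-4.41423583e-04  3.61716434e-02  9.99337878e-01 -3.90175619e-03]
scene mark_tip [([264.7, 174.3], 0.6)]
scene needle_tip [([265.9, 185.6], 0.74), ([284.2, 175.2], 0.57)]
scene lid_hinge [([286.8, 178.2], 0.76)]
[0.58634972 0.08175633 0.14686878] [-4.03356378e-04  3.61727595e-02  9.99337898e-01 -3.89023712e-03]
side mark_tip [([313.6, 225.4], 0.74), ([357.2, 229.7], 0.43)]
side needle_tip [([355.5, 241.9], 0.81)]
side lid_hinge [([311.1, 272.1], 0.6), ([370.8, 279.7], 0.53)]
[0.58634592 0.08172369 0.14686148] [-4.23904754e-04  3.61809561e-02  9.99337504e-01 -3.91312033e-03][ WARN:0@2.559] global loadsave.cpp:1063 imwrite_ Unsupported depth image for selected encoder is fallbacked to CV_8U.
```

View pics/b5.png

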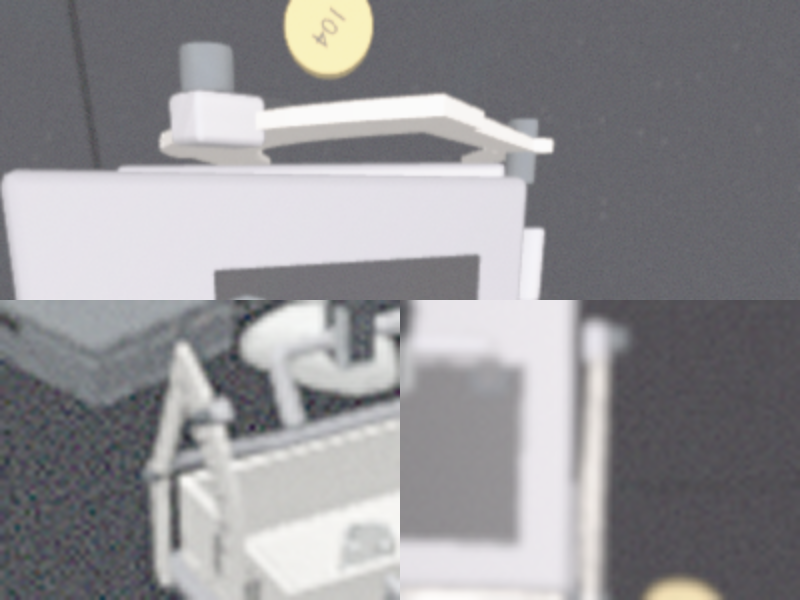

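```bash
cat > joint.py <<'E'
from fit import *
P={n:bot.read_camera(n) for n in ['scene','side','wrist']}
W={'w0':([.674,0,.230],[-.0005,.7071,.7071,-.0005]),'w3':([.58312,.03956,.1773],[0,.035,.999,-.001]),'w5':([.58632,.08175,.14685],[-.00044,.03617,.99934,-.0039])}
o=bot.get_obs(); print(o['eef_pos'],o['contact_force'])
V={n:(P[n]['camera_matrix'],camT(P[n]),n) for n in ['scene','side']}
for k,(e,q) in W.items(): V[k]=(P['wrist']['camera_matrix'],camT(P['wrist'],{'eef_pos':e,'tool_rot':q}),'wrist')
O=[('scene','mark',264,174.7),('side','mark',356.5,230.2),('w0','mark',41,92),('w3','mark',380,61),('w5','mark',292.3,55.5),
('scene','hinge',286.2,178),('side','hinge',312.5,273.3),('w0','hinge',202,15),('w3','hinge',440,200),('w5','hinge',400,211.5),
('scene','n0',267.3,199.7),('side','n0',357,252),('w0','n0',100,109),
('scene','handle',301.7,176.2),('side','handle',314.7,226.3),('w0','handle',188,141),('w3','handle',321,221),
('scene','n5',264.5,184),('side','n5',357,242.5),
('scene','pad',322,217.5),('side','pad',316,214),('w0','pad',211,259),('scene','ch',297,208),('side','ch',316,276),('w0','ch',229,102)]
def pt(v,t):
    x,y,a,nx,m,th=v[:6]
    ang=lambda r,b:(nx,.065-r*np.cos(b),.072+r*np.sin(b))
    L={'hinge':(0,.065,.072),'handle':(0,-.03,.12),'pad':(0,-.148,.068),'ch':(0,0,0),'mark':ang(.092,m),'n0':ang(.078,0),'n5':ang(.078,th)}[t]
    c,s=np.cos(a),np.sin(a)
    return np.array([x+c*L[0]-s*L[1],y+s*L[0]+c*L[1],L[2]])
def res(v):
    B=dict(scene=v[6:8],side=v[8:10],wrist=v[10:12]); r=[]
    for n,t,u,w in O:
        K,T,c=V[n]; r.append(proj(pt(v,t),K,T)[0]+B[c]-[u,w])
    return np.array(r)
sg=np.array([[1.5 if o[0] in('scene','side') else 3]*2 for o in O])
f=lambda v:np.concatenate([(res(v)/sg).ravel(),v[6:]/2])
if __name__=='__main__':
    r=least_squares(f,[.585,.072,-.067,-.087,.75,.6]+[0]*6,loss='soft_l1')
    print(np.round(r.x,4),np.round(np.sqrt(np.diag(np.linalg.inv(r.jac.T@r.jac)))[:6],4))
    for o,e in zip(O,res(r.x)): print(o[:2],np.round(e,1))
E
python3 joint.py
```

```text
[0.58634707 0.08174455 0.146839  ] [ -1.41148478 -13.82980254   5.6589731 ]
[ 0.5844  0.0725 -0.0733 -0.0894  0.7751  0.5139 -0.2066 -0.5597  1.9821
  0.1558 -0.5761  2.7979] [0.0011 0.0012 0.0118 0.0012 0.0207 0.0564]
('scene', 'mark') [0.7 0.4]
('side', 'mark') [0.  1.7]
('w0', 'mark') [-1.1 -1.7]
('w3', 'mark') [0.4 0.2]
('w5', 'mark') [-2.3 -3.4]
('scene', 'hinge') [-1.6 -0.8]
('side', 'hinge') [0.  0.9]
('w0', 'hinge') [ 4.3 -1.4]
('w3', 'hinge') [5.7 0.3]
('w5', 'hinge') [-0.6  1. ]
('scene', 'n0') [ 0.3 -1.1]
('side', 'n0') [-1.9 -1.6]
('w0', 'n0') [ 1.  -0.9]
('scene', 'handle') [-0.7  1.2]
('side', 'handle') [0.8 1.2]
('w0', 'handle') [0.2 2. ]
('w3', 'handle') [-1.7  0.1]
('scene', 'n5') [0.9 0.2]
('side', 'n5') [-1.1 -2.1]
('scene', 'pad') [ 1.7 -1. ]
('side', 'pad') [ 3.  -0.4]
('w0', 'pad') [0.  0.4]
('scene', 'ch') [-1.3  2. ]
('side', 'ch') [-0.9 -0.2]
('w0', 'ch') [-0.6 -1.4]
```

Emit:
jog_arm(motion=[[0,0,0,0,3.5,-2,5],[0,0,0,0,7,-3.8,5],[0,0,0,0,11,-5.5,5],[0,0,0,0,14.5,-6.6,5],[0,0,0,0,14.5,-6.6,5],[0,0,0,0,14.5,-6.6,5]])

```text
t: 12.78
eef_pos: [0.5873, 0.0953, 0.1545]
tool_rot: [-0.0, 0.037, 0.999, -0.005]
contact_force: [-6.5, -17.5, 15.4]
gripper_width: 0.092
grasp_force: 49.4
```

```bash
cat > avg.py <<'E'
from joint import *
import sys
k=sys.argv[1]
D={}
acc={}
for n,N in [('scene',14),('side',8),('wrist',3)]:
    ims=[]
    for i in range(N):
        o=bot.get_obs();p=bot.read_camera(n); ims.append(p['pixels'][:,:,::-1].astype(float))
        for t in ['mark_tip','needle_tip']:
            for e in bot.tip_of(t,p)[:1]: D.setdefault((n,t),[]).append([*e['xy'],e['score']])
    acc[n]=np.mean(ims,0)
    cv2.imwrite(f'pics/avg{k}_{n}.png',acc[n])
for q,v in D.items(): print(q,np.round(np.median(v,0),2),np.round(np.std(v,0),1))
r=least_squares(f,[.585,.072,-.067,-.089,.775,.6]+[0]*6,loss='soft_l1').x
o=bot.get_obs(); g=np.array(o['eef_pos'])-[r[0],r[1],0]; cy=-np.sin(r[2])*g[0]+np.cos(r[2])*g[1]
print(o['eef_pos'],o['contact_force'],o['t'],'theta tcp',np.arctan2(g[2]+.019-.072,.065-cy)-np.arctan2(48,95))
K,T,_=V['scene']
for nm,b in [('n',.6),('n',.7),('n',.75),('n',.8)]:
    v=r.copy(); v[4]=b; v[5]=b; print(b,'scene needle',np.round(proj(pt(v,'n5'),K,T)[0]+r[6:8],1),'mark',np.round(proj(pt(v,'mark'),K,T)[0]+r[6:8],1))
h=proj(pt(np.r_[r[:3],r[3],r[4:]],'hinge'),K,T)[0]
v=r.copy();v[4]=0
c,s=np.cos(r[2]),np.sin(r[2]);hp=np.array([r[0]+c*r[3]-s*.065,r[1]+s*r[3]+c*.065,.072]);print('pivot',proj(hp,K,T)[0]+r[6:8])
a=np.clip(255*(acc['scene']/255)**.5,0,255)[155:205,240:300].astype(np.uint8)
cv2.imwrite(f'pics/s{k}.png',cv2.resize(a,(720,600),interpolation=cv2.INTER_CUBIC))
E
python3 avg.py 6
```

```text
[0.58733072 0.09522993 0.15452168] [ -6.39997854 -17.61419107  14.76442281]
('scene', 'mark_tip') [263.95 175.85   0.52] [24.  18.9  0.1]
('scene', 'needle_tip') [263.3  179.9    0.82] [ 3.7 12.4  0.1]
('side', 'mark_tip') [355.95 230.3    0.58] [1.1 3.6 0.1]
('side', 'needle_tip') [355.75 239.6    0.7 ] [1.4 2.2 0.1]
('wrist', 'mark_tip') [263.2   56.6    0.92] [0.1 0.3 0.1]
[0.58731024 0.09522098 0.15450018] [ -6.81644141 -17.76082931  15.82086486] 16.675 theta tcp 0.7099005256651219
0.6 scene needle [264.8 181.7] mark [266.6 181.1]
0.7 scene needle [263.9 178.8] mark [265.6 177.6]
0.75 scene needle [263.4 177.4] mark [265.  175.9]
0.8 scene needle [262.9 176. ] mark [264.4 174.3]
pivot [255.21163734 185.01593973][ WARN:0@11.515] global loadsave.cpp:1063 imwrite_ Unsupported depth image for selected encoder is fallbacked to CV_8U.
```

View pics/s6.png

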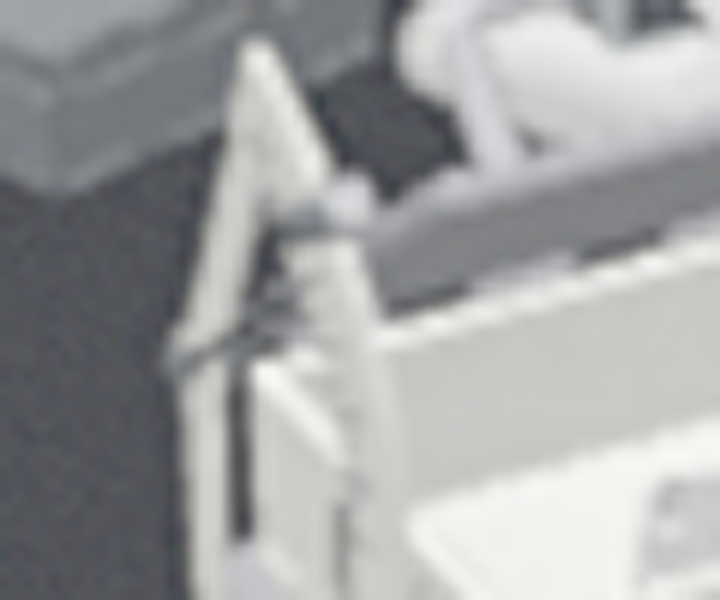

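```bash
python3 - <<'E'
from h import *
p=bot.read_camera('wrist');o=bot.get_obs();K=p['camera_matrix'];print(o['eef_pos'],o['contact_force'])
A={'w0':([.674,0,.230],[-.0005,.7071,.7071,-.0005],(41,92)),'w3':([.58312,.03956,.1773],[0,.035,.999,-.001],(380,61)),'w5':([.58632,.08175,.14685],[-.00044,.03617,.99934,-.0039],(292.3,55.5)),'now':(o['eef_pos'],o['tool_rot'],(263.2,56.6))}
# bar calibrates chamber: bar at (.5839,.0431) ; hinge 95 mm along +chamber y
for a in [-.067,-.05,-.08]:
    c,s=np.cos(a),np.sin(a); B=np.array([.5839,.0431]); H=B+.095*np.array([-s,c])
    def P(nx,m):
        d=H+nx*np.array([c,s])-.092*np.cos(m)*np.array([-s,c]); return np.array([*d,.072+.092*np.sin(m)])
    fs=[]
    for k,(e,q,uv) in A.items():
        T=camT(p,{'eef_pos':e,'tool_rot':q}); g=lambda v,T=T,uv=uv:proj(P(*v),K,T)[0]-uv; fs.append(g)
        print(a,k,np.round(least_squares(g,[-.088,.7]).x,3))
    r=least_squares(lambda v:np.concatenate([g(v) for g in fs]),[-.088,.7]);print('all',np.round(r.x,3),np.round(r.fun,1))
for nm in [(.5875,.0953,.1545)]: pass
E
```

```text
[0.587288   0.09522042 0.15449148] [ -6.01240702 -17.5632922   13.84668679]
-0.067 w0 [-0.093  0.727]
-0.067 w3 [-0.09   0.768]
-0.067 w5 [-0.088  0.784]
-0.067 now [-0.089  0.793]
all [-0.089  0.775] [ 2.2 -4.5  1.1  1.2 -1.3 -1.6 -2.3 -0.4]
-0.05 w0 [-0.092  0.753]
-0.05 w3 [-0.089  0.788]
-0.05 w5 [-0.088  0.809]
-0.05 now [-0.088  0.819]
all [-0.088  0.797] [ 1.  -4.5  1.4  1.5 -1.7 -1.3 -2.9 -0.1]
-0.08 w0 [-0.095  0.706]
-0.08 w3 [-0.09   0.752]
-0.08 w5 [-0.089  0.765]
-0.08 now [-0.089  0.772]
all [-0.09   0.758] [ 3.2 -4.6  0.8  1.  -1.  -1.8 -1.7 -0.6]
```

Emit:
jog_arm(motion=[[0,0,0,0.5,0,-2,5],[0,0,0,1,0,-4,5],[0,0,0,1.5,2,-5,5],[0,0,0,1.5,4,-6,5],[0,0,0,1.5,5.5,-6.7,5],[0,0,0,1.5,5.5,-6.7,5],[0,0,0,1.5,5.5,-6.7,5]])

```text
t: 17.6
eef_pos: [0.5877, 0.1048, 0.1592]
tool_rot: [0.001, 0.035, 0.999, -0.002]
contact_force: [6.6, -6.9, -7.5]
gripper_width: 0.094
grasp_force: 48.7
```

```bash
sed -i "s/('side',8)/('side',16)/;s/('scene',14)/('scene',20)/" avg.py; cat >> avg.py <<'E'
K,T,_=V['side']
for b in [.6,.7,.75,.8,.85]:
    v=r.copy(); v[4]=b; v[5]=b; print(b,'side needle',np.round(proj(pt(v,'n5'),K,T)[0]+r[8:10],1),'mark',np.round(proj(pt(v,'mark'),K,T)[0]+r[8:10],1))
E
python3 avg.py 7 2>/dev/null
```

```text
[0.58762718 0.10480095 0.1591797 ] [ 6.94151818 -8.28946521 -9.30912476]
('scene', 'mark_tip') [263.9  175.4    0.49] [29.4 29.6  0.1]
('scene', 'needle_tip') [262.5  178.5    0.86] [1.6 1.3 0.1]
('side', 'needle_tip') [356.5  240.8    0.77] [ 4.  10.2  0.1]
('side', 'mark_tip') [356.1  229.95   0.53] [11.6 11.1  0.1]
('wrist', 'mark_tip') [242.1   59.1    0.61] [1.2 1.3 0.1]
('wrist', 'needle_tip') [280.9  181.7    0.55] [0. 0. 0.]
[0.58765224 0.10480679 0.15918764] [ 6.46805296 -7.65832206 -7.21516326] 23.6 theta tcp 0.8059841128243956
0.6 scene needle [264.8 181.7] mark [266.6 181.1]
0.7 scene needle [263.9 178.8] mark [265.6 177.6]
0.75 scene needle [263.4 177.4] mark [265.  175.9]
0.8 scene needle [262.9 176. ] mark [264.4 174.3]
pivot [255.21167741 185.01575682]
0.6 side needle [356.1 239.5] mark [356.2 233.2]
0.7 side needle [356.2 238.8] mark [356.4 232.3]
0.75 side needle [356.3 238.6] mark [356.5 232. ]
0.8 side needle [356.4 238.4] mark [356.6 231.8]
0.85 side needle [356.4 238.4] mark [356.7 231.7]
```

View pics/s7.png

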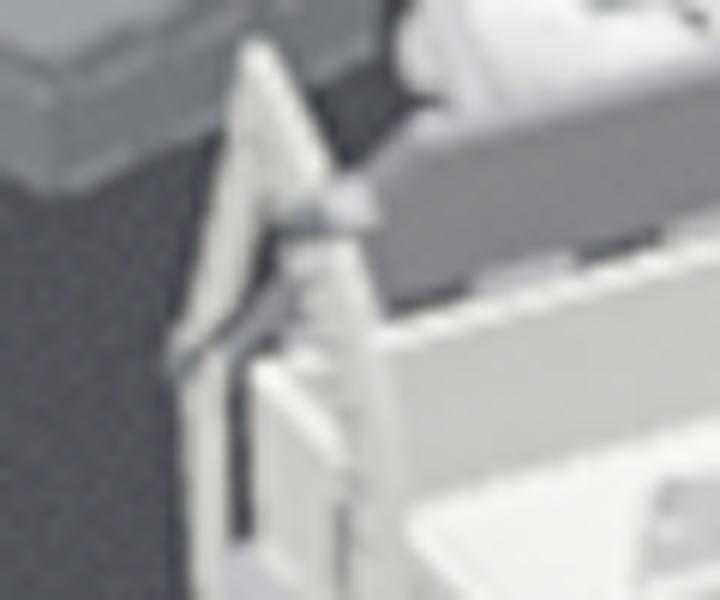

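```bash
python3 - <<'E'
import cv2,numpy as np
np.set_printoptions(linewidth=200)
for k in '67':
    a=cv2.imread(f'pics/avg{k}_scene.png').mean(2).astype(int)
    print(k,list(range(252,272)))
    for r in range(168,189): print(r,a[r,252:272])
E
```

```text
6 [252, 253, 254, 255, 256, 257, 258, 259, 260, 261, 262, 263, 264, 265, 266, 267, 268, 269, 270, 271]
168 [ 32  27  24  27  23  27  74 140 162 141 142 159 175 210 194  95  26  27  26  25]
169 [ 29  29  28  30  27  31  99 149 160 148 151 159 164 196 188 115  76  80  53  23]
170 [ 31  28  29  28  23  42 123 158 156 143 139 153 162 172 168 144 146 155 119  37]
171 [ 30  29  27  25  21  52 136 165 154 122 110 137 145 137 138 164 179 182 146  60]
172 [ 30  28  29  28  25  64 137 163 147  97  90 112 104  94  95 143 172 177 153  96]
173 [ 28  27  26  24  32  89 145 163 141  86  58  67  70  71  69 102 135 146 134 111]
174 [ 32  28  27  22  37 110 155 160 131  71  28  38  50  58  65  85 108 108 101 102]
175 [ 30  30  28  22  40 124 160 158 116  44  22  57  84 111 125 144 174 154 103  87]
176 [ 30  28  26  22  52 137 165 152 103  35  22  64 122 156 161 172 201 181 102  73]
177 [ 28  29  26  26  74 143 164 143  91  29  23  44 119 144 146 158 188 179 117  68]
178 [ 27  26  25  32  98 151 161 131  73  28  47  62  92 107 130 154 177 189 151  73]
179 [ 28  28  24  42 124 161 159 119  51  32  58  6
[... 2017 characters left out ...]
182 174 119]
181 [ 26  27  29  78 144 153 104  51  60  78  79  72  72 102 137 154 160 173 176 142]
182 [ 26  29  66 121 143 112  55  60  79  78  66  79 109 127 146 159 160 170 184 197]
183 [ 25  31  83 125 112  75  73  84  77  52  37  75 126 140 134 135 148 162 187 210]
184 [ 27  38  77  80  67 113 120  85  57  60  75 108 172 197 176 146 147 159 177 182]
185 [ 30  41  67  61  84 148 140  67  70 170 203 191 195 205 191 167 158 160 170 176]
186 [ 27  33  50  77 115 152 133  54  76 195 236 225 188 158 153 142 147 160 167 178]
187 [ 28  26  41 101 143 157 122  41  58 158 212 225 208 173 152 140 145 159 163 176]
188 [ 27  23  35 111 155 158 113  31  54 138 179 207 221 207 174 155 150 153 160 174]
```

```bash
python3 -c "
from station import bot
print(bot.hand_in())"
```

```text
the job is handed in; nothing more can be done
None
```

I pressed the lever until it latched and let go of it, then lifted the lid and handed in still holding it, steady for the last 6 s; I estimate the lid at 0.76–0.79 rad and the set mark at 0.775 ± 0.02 rad, but I had no sharp view of the needle against the mark to confirm they line up.

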